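# Set and lock a blank in the drilling jig

## Robot

A 6-joint arm with a two-finger parallel gripper is mounted at the origin on the work surface. World frame = base frame: x ahead of the robot, y to its left, z up, the work surface at z = 0. Lengths are in mm, angles in rad, forces in N, time in s.
With the tool pointing down it reaches from about 250 to 800 mm from the base axis. Payload 3.9 kg.
Tool frame: the origin (TCP) lies midway between the tips of the shut fingers; the grasp point (between the pads) lies 19 mm behind it; z points along the fingers, y is the line along which they close (so a half turn about z gives the same grasp; the last joint's range is limited). The gripper opens to 85 mm and grips with 20 to 120 N. Pads are 22 mm wide; open, the fingers measure 114 mm over their backs; the gripper's body (76 mm by 85 mm) begins 54 mm behind the grasp point. The pads swing forward as they close: fully open they stand 13 mm farther back than shut.
Start: joints at [1.339, 0.26, -0.138, 1.173, 0, 1.571], TCP at [120.604, 510.95, 231.304] pointing down, gripper open.
Joint ranges: [-2.78, 2.78], [-0.83, 1.72], [-1.28, 1.37], [-1.9, 2.12], [-1.57, 1.48], [-3.14, 3.14]. Speed limits (rad/s): [2.57, 2.57, 3.14, 3.14, 3.14, 3.14].

## Interface

Orientations are given as a unit quaternion [w, x, y, z].
In Python, from cell import sense, snapshot, camera_params, finish_job, spot_in, tip_of gives the robot as it stands.
- The arm moves only by the tool send_rows, never from a script. Its argument "plan" is a list of rows, each a list of 4 numbers: the shift along the tool's x, y, z each as a share of 0.4 m, from -1 to 1, then the turn about the tool's z as a share of pi rad, from -1 to 1. A call has 1 to 20 rows; each row is the pose to reach, as a shift and turn from the pose commanded when the call began, along the tool's axes at that moment, turning the shorter way round; what a row does not reach only later rows make up. A row lasts 1/8 s, in which the tool goes at most 62.5 mm and 10.7 degrees, less where a joint would pass 70% of its speed; a pose out of reach is approached as far as the arm can. A call with a number of a shift or a turn outside -1 to 1 is refused whole. A call with a gripper value outside its range is refused whole. "hand" is the finger opening in mm, from 0 to 85.4, set as the call begins (left out, the last holds). The fingers move at their own pace and stop on an object; "grip_force" is the grip in N (left out, the last holds). Time passes only in rows, so rows that repeat a pose let the fingers close. It gives the time, the measured TCP pose, the force, the opening and the grip force at its end, in the units of the state.
- sense(): the state, without advancing time (a new reading comes with each control period).
- snapshot(name): name is "scene" or "top"; returns the picture (400x640x3 uint8, red, green, blue); there is no depth.
- camera_params(name): a dict with "fx", "fy", "cx", "cy" (pixels), "T" (4x4, takes a point from camera to world coordinates). Camera axes: x right, y down, z forward; pixel columns grow to the right and rows downward; lengths in mm; the calibration is good to about 2 mm. A picture is of the moment at which its call begins. camera_params takes no time and is no camera call.
- finish_job(): hands the job in; it is judged then, once.
Trained networks look in the newest picture that a camera, given by its name, has taken for a name from the list of things; names that differ only in an ending like _2 or _b are one class to them, and where a whole thing is asked for, a point or a joint stands for the part that bears it (a point fixed in the world has none). Each returns a list of dicts, best first, with "p" (0 to 1); they miss things now and then, are a little off and sometimes report something else, mostly with a low value. They report only what shows in the picture. A call takes as long as a camera call. They do not tell look-alikes from the thing itself.
- spot_in(label, camera): "uv" ([column, row] in pixels, amid what is visible of it).
- tip_of(label, camera): "uv" ([column, row] in pixels: a listed point, or the origin of a listed thing).
The state is a dict: "time": time; "joints": joint angles; "qd": joint speeds; "joint_efforts": joint torques, N m; "ee_pos": TCP position; "orientation": TCP orientation; "ft_force": force on the tool from outside, world axes, zero at the start; "moment": the same for the moment, N m; "width": opening from 0.0 (shut) to 1.0 (fully open); "finger_force": force on a finger pad.
Only numpy, scipy, OpenCV 4.12 (cv2) and the standard library are available. Lean on these libraries where they do the work, as an engineer would, in place of code of your own. Each camera call takes 0.05 s, during which the arm holds its last target. There are 200 camera calls.

## Task

Get the wooden blank in the drilling jig ready for drilling. With a fingertip, slide it along the fence until its end meets the steel end stop; then lock it there by pushing on the arm of each of the two cam levers with one finger, until both levers are turned fully round to their stop pins. Nothing is picked up: the blank stays flat on the jig, and the other things lying about are left where they are.

Things in the scene. Friction and masses are not known exactly. Their poses are not given: they have to be found in the camera images.
- jig: Drilling jig fixed to the bench: plywood base 275 x 385 x 18 mm. Origin on the bench under it; x points across the jig from the levers to the fence, y along the fence to the end stop, z up. In this frame (mm) the base covers x -155 to 120, y -200 to 185, top z 18; lever pivots at x -25.5, y 92 (left) and y -58 (right).
- fence_face (a point): Point on the working face (facing jig -x) of the fence, an aluminium bar 16 mm thick along the jig's y, top 48 mm above the bench. Jig frame: x 72, y -10, z 33 mm.
- stop_face (a point): Point on the working face (facing jig -y) of the end stop, a steel block 46 x 16 x 24 mm on the base, top 42 mm above the bench. Level with the middle of the blank's end when home: jig frame x 42, y 142, z 30.5 mm. Axes as the jig's.
- guide (a point): Centre of the top of the steel drill bush (18 mm diameter, 64 mm above the bench; jig frame x 42, y 72 mm) on the dark steel drill-guide plate 64 x 44 x 6 mm, which is fixed on the fence and reaches over the blank's path, 5 mm clear above the blank.
- blank: Loose dark walnut bar 60 (x) x 240 (y) x 25 (z) mm, about 0.26 kg, flat on the jig's base (underside 18, top 43 mm above the bench). Origin: centre of underside; axes nearly the jig's. Starts 1 to 4 mm off the fence and 20 to 45 mm short of the stop. Slides with 1 to 3 N. Home: +y end on the end stop; the closed cams press its side on the fence.
- blank_stop_end (a point): Centre of the blank's +y end face (the end that must meet the end stop), 12.5 mm above its underside.
- blank_free_end (a point): Centre of the blank's -y end face (60 mm wide, 25 mm high), the end to push on; 12.5 mm above its underside.
- lever_left (a joint): Turn (rad) of the cam lever nearer the end stop about its upright pivot, anticlockwise from above. 0 = open: arm 66 degrees from jig -x towards +y. 1.15 = fully closed: arm along jig -x, at its stop pin. Starts at 0 to 0.2. Turns with 1 to 2 N at the push point, stays where left; over the last 0.2 rad the cam grips the blank, the push rises to 8 to 15 N, and the blank is dragged towards the stop.
- lever_right (a joint): The same for the cam lever farther from the end stop.
- lever_left_pivot (a point): On the left lever's pivot axis, 43 mm above the bench (arm's mid-height). The lever is an eccentric steel cam, 52 mm diameter, with a straight arm 13 mm wide, 14 mm high, reaching 108 mm from the pivot, ending in a black ball of 22 mm diameter. Its stop pin (8 mm diameter, top 54 mm above the bench) is 52 mm from the pivot in jig -x, on the -y side of the closed arm.
- lever_right_pivot (a point): The same for the right lever, which is of the same make.
- lever_left_push (a point): On the middle line of the left lever's arm, 76 mm from the pivot, 43 mm above the bench; turns with it. Push here, on the arm's +y side.
- lever_right_push (a point): The same for the right lever.
- tape_wide: Bystander: roll of cream tape lying flat, 100 mm across, 24 mm high; origin centre of underside.
- tape_blue: Bystander: roll of blue tape lying flat, 90 mm across, 18 mm high; origin centre of underside.
- glue: Bystander: white glue bottle, standing, 56 mm across, 150 mm high; origin centre of underside.
- can: Bystander: empty green drinks can, standing, 66 mm across, 115 mm high; origin centre of underside.
- pencil: Bystander: flat red pencil 12 x 110 x 8 mm lying on the jig's base; origin centre of underside.
- offcut: Bystander: wood offcut 26 x 50 x 22 mm lying on the jig's base behind the fence; origin centre of underside.
- hammer: Bystander: hammer 260 mm long, up to 26 mm high, lying on the bench right of the robot's front; origin on the bench under the middle of its length, x towards the head.
- driver: Bystander: screwdriver 200 mm long, handle 26 mm thick, lying on the bench left of the robot's front; origin on the bench under the middle of its length, x towards the tip.
There are look-alikes about, which are no part of the job. What is shaped like the blank but orange is not meant.

How it is judged:
By the outcome, as a careful person would: the job done as asked, in the order asked, and still so for the second after the job is handed in, with the robot touching nothing.
It also fails if it takes over 64 s, if anything falls off the work surface, if the arm or the gripper's body presses on something with over 40 N, if the wrist force passes 120 N, or if a joint passes its speed limit or range.

## Working session

There is one attempt and no reset: what is moved stays moved. The work goes in short steps, Python scripts to look and compute and a tool call to move; the robot and the scene stay as the last step left them, time stands still between calls to the robot, and variables do not carry over. Pictures are saved under pics/ and viewed, at most 10 in all, crops included, and the job is handed in when it is done.

Besides the shell and the picture viewer there is one more tool, called after "Request:" as a command line: name --pt "numbers of a row" for each row, then --argument value for the rest. send_rows: Moves the arm, as the interface text tells. Its arguments: {"type":"object","properties":{"plan":{"type":"array"},"hand":{"type":"number"},"grip_force":{"type":"number"}},"required":["plan"]}

```bash
mkdir -p pics; ls; python3 - <<'E'
from cell import *
import cv2,json
s=sense(); print(s['ee_pos'],s['orientation'],s['width'],s['time'])
for c in ['scene','top']:
    im=snapshot(c); cv2.imwrite(f'pics/{c}0.png',im[:,:,::-1])
    p=camera_params(c); print(c,p['fx'],p['fy'],p['cx'],p['cy'],p['T'])
    for l in ['jig','fence_face','stop_face','guide','blank','blank_stop_end','blank_free_end','lever_left_pivot','lever_right_pivot','lever_left_push','lever_right_push']:
        print(l,[( [round(float(x),1) for x in d['uv']],round(float(d['p']),2)) for d in tip_of(l,c)[:3]])
E
```

```text
pics
[120.45010569 510.29084519 230.47514673] [-1.06957067e-04  1.15619034e-01  9.93293164e-01 -9.57653542e-04] 1.0050411041261271 0.0
scene 495.672109126706 495.672109126706 317.6494129255757 201.31719210395366 [[-1.74215897e-01  5.46615493e-01 -8.19060635e-01  1.53504964e+03]
 [ 9.84548489e-01  8.17459016e-02 -1.54860845e-01  1.27765761e+02]
 [-1.76944870e-02 -8.33384131e-01 -5.52410893e-01  7.68223272e+02]
 [ 0.00000000e+00  0.00000000e+00  0.00000000e+00  1.00000000e+00]]
jig [([328.8, 240.8], 0.8)]
fence_face [([322.8, 250.2], 0.93), ([193.0, 244.3], 0.53)]
stop_face [([388.7, 242.3], 0.85), ([378.4, 265.7], 0.48)]
guide [([356.6, 234.6], 0.72)]
blank [([176.6, 180.4], 0.8), ([325.0, 240.8], 0.73)]
blank_stop_end [([156.6, 161.6], 0.63), ([375.1, 245.3], 0.59), ([280.2, 207.9], 0.25)]
blank_free_end [([193.6, 189.1], 0.91), ([273.0, 242.6], 0.56)]
lever_left_pivot [([321.7, 251.0], 0.6), ([362.2, 219.5], 0.57)]
lever_right_pivot [([305.5, 218.3], 0.97)]
lever_left_push [([391.5, 212.4], 0.69)]
lever_right_push [([333.2, 213.9], 0.89)]
top 390.1527235004906 390.1527235004906 318.
[... 205 characters left out ...]
0217098e-01  1.19132938e+03]
 [ 0.00000000e+00  0.00000000e+00  0.00000000e+00  1.00000000e+00]]
jig []
fence_face [([304.3, 156.3], 0.72), ([302.4, 169.2], 0.58)]
stop_face [([258.1, 171.8], 0.65), ([176.9, 211.0], 0.41), ([305.2, 156.9], 0.32)]
guide [([277.6, 163.7], 0.83)]
blank [([303.4, 169.9], 0.68), ([474.4, 256.6], 0.66)]
blank_stop_end [([505.7, 275.8], 0.91), ([301.6, 169.1], 0.62), ([262.0, 173.4], 0.61)]
blank_free_end [([440.5, 232.4], 0.79), ([345.2, 162.0], 0.62), ([300.9, 167.9], 0.56)]
lever_left_pivot [([275.7, 192.8], 0.72), ([276.1, 163.6], 0.49)]
lever_right_pivot [([321.5, 187.7], 0.79)]
lever_left_push [([302.9, 200.4], 0.24)]
lever_right_push [([301.8, 198.0], 0.61)]
```

View pics/scene0.png

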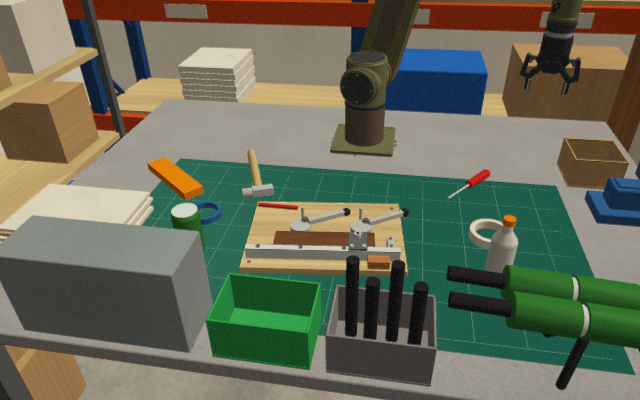

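View pics/top0.png

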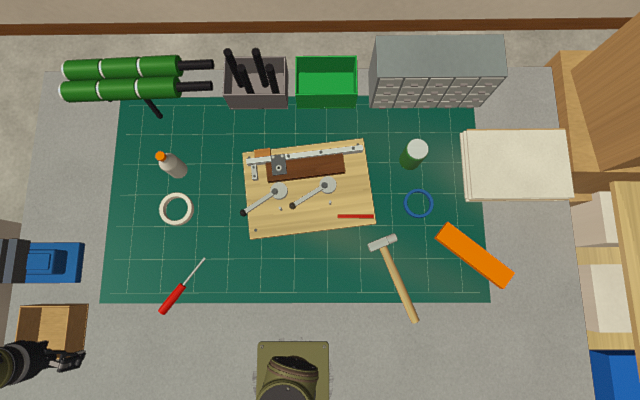

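The scene view shows the jig amid the mat with the fence at (320,250) and levers near (300–405,215). In the top view the jig spans (243–376, 139–239), with the walnut blank at about (305,167), open levers at (280,190) and (328,185), and the pencil at (355,216). The orange look-alike is far to the right.

```bash
cat > h.py <<'E'
import numpy as np
from cell import *
from scipy.optimize import least_squares
def proj(P,c):
    p=camera_params(c);T=np.array(p['T']);q=(np.atleast_2d(P)-T[:3,3])@T[:3,:3]
    return np.c_[p['fx']*q[:,0]/q[:,2]+p['cx'],p['fy']*q[:,1]/q[:,2]+p['cy']]
def plane(uv,c,z):
    p=camera_params(c);T=np.array(p['T'])
    d=T[:3,:3]@np.array([(uv[0]-p['cx'])/p['fx'],(uv[1]-p['cy'])/p['fy'],1]);o=T[:3,3]
    return o+d*(z-o[2])/d[2]
def J(pose,P):
    P=np.atleast_2d(np.array(P,float));c,s=np.cos(pose[2]),np.sin(pose[2])
    return np.c_[pose[0]+c*P[:,0]-s*P[:,1],pose[1]+s*P[:,0]+c*P[:,1],P[:,2]]
E
python3 - <<'E'
from h import *
import cv2
obs=[('top',(277.6,163.7),(42,72,64)),('top',(304.3,156.3),(72,-10,33)),('top',(258.1,171.8),(42,142,30.5)),('top',(275.7,192.8),(-25.5,92,43)),('top',(321.5,187.7),(-25.5,-58,43)),
('scene',(328.8,240.8),(0,0,0)),('scene',(322.8,250.2),(72,-10,33)),('scene',(388.7,242.3),(42,142,30.5)),('scene',(356.6,234.6),(42,72,64)),('scene',(362.2,219.5),(-25.5,92,43)),('scene',(305.5,218.3),(-25.5,-58,43))]
f=lambda p:np.concatenate([(proj(J(p,P),c)[0]-uv) for c,uv,P in obs])
r=least_squares(f,[370,-70,0.1],loss='soft_l1');print(r.x);print(f(r.x).reshape(-1,2).round(1))
for c,x0,y0,w,h in [('top',230,130,160,115),('scene',230,190,190,90)]:
    im=cv2.imread(f'pics/{c}0.png')[y0:y0+h,x0:x0+w];k=4
    im=cv2.resize(im,None,fx=k,fy=k,interpolation=cv2.INTER_CUBIC)
    for P in [(-155,-200,18),(120,-200,18),(-155,185,18),(120,185,18),(-25.5,92,43),(-25.5,-58,43),(-77.5,80,54),(42,72,64),(72,-10,48)]:
        u=(proj(J(r.x,P),c)[0]-[x0,y0]+.5)*k
        cv2.drawMarker(im,tuple(int(v) for v in u),(255,0,255),0,10,1)
    cv2.imwrite(f'pics/{c}1.png',im)
E
```

```text
[ 5.71393507e+02 -2.99674851e+01  1.02617451e-01]
[[ 0.3  4.3]
 [ 0.2  2.4]
 [-1.6  1.6]
 [-1.7 -0.8]
 [ 1.9 -1. ]
 [-0.7  0.8]
 [-0.7 -0.8]
 [-1.9  2. ]
 [ 1.  -2.5]
 [ 3.4  3.2]
 [-0.1  2.7]]
```

View pics/top1.png

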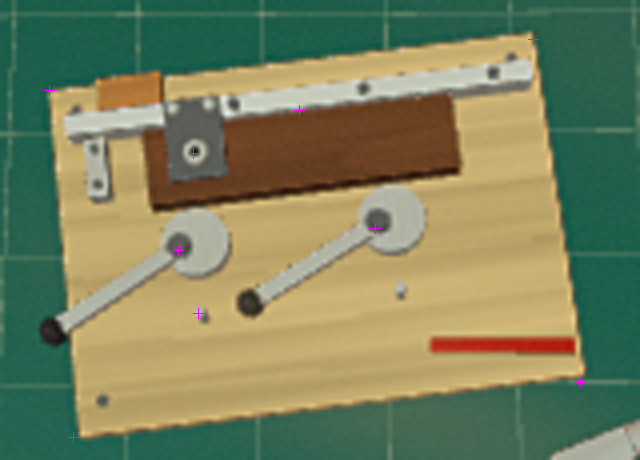

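View pics/scene1.png

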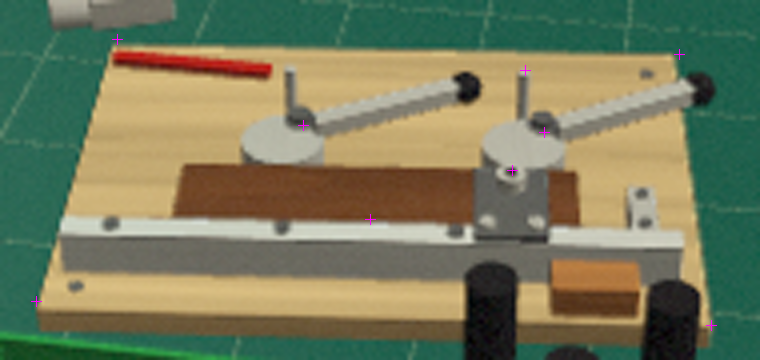

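```bash
cat > fit.py <<'E'
from h import *
U=lambda c,u:np.array({'top':(230,130),'scene':(230,190)}[c])+np.array(u)/4-.5
obs=[('top',(533,34),(120,-200,18)),('top',(50,91),(120,185,18)),('top',(583,374),(-155,-200,18)),('top',(82,437),(-155,185,18)),('top',(194,152),(42,72,64)),('top',(402,284),(-77.5,-68.5,54)),('top',(203,316),(-77.5,81.5,54)),
('scene',(113,46),(-155,-200,18)),('scene',(675,55),(-155,185,18)),('scene',(712,318),(120,185,18)),('scene',(41,308),(120,-200,18)),('scene',(512,172),(42,72,64)),('scene',(291,70),(-77.5,-68.5,54)),('scene',(523,72),(-77.5,81.5,54))]
f=lambda p:np.concatenate([(proj(J(p,P),c)[0]-U(c,u)) for c,u,P in obs])
for sel in ['top','scene','both']:
    m=np.repeat([sel in('both',o[0]) for o in obs],2)
    r=least_squares(lambda p:f(p)[m],[570,-30,.1]);print(sel,r.x)
p=r.x;print(f(p).reshape(-1,2).round(1).tolist())
def inv(w):
    d=w[:2]-p[:2];c,s=np.cos(p[2]),np.sin(p[2]);return np.array([c*d[0]+s*d[1],-s*d[0]+c*d[1]]).round(1)
for c,u,z,n in [('top',(452,95),43,'free fence'),('top',(461,167),43,'free near'),('top',(146,133),43,'stop fence'),('top',(153,205),43,'stop near'),('scene',(185,165),43,'free near'),('scene',(577,172),43,'stop near'),
 ('top',(55,330),43,'ballL'),('top',(250,302),43,'ballR'),('scene',(467,86),43,'ballR'),('scene',(703,88),43,'ballL'),('top',(378,219),54,'pivR'),('top',(179,243),54,'pivL')]:
    w=plane(U(c,u),c,z);print(n,c,w.round(1),inv(w))
E
python3 fit.py
```

```text
top [ 5.73734475e+02 -3.19577103e+01  1.20088726e-01]
scene [ 5.73119874e+02 -3.01674737e+01  1.23523329e-01]
both [ 5.73450480e+02 -3.08795011e+01  1.21742055e-01]
[[-0.4, -0.4], [-0.5, 0.4], [0.5, 0.0], [-0.7, 0.4], [-0.0, 0.3], [-0.5, 0.8], [-0.8, -0.9], [-0.6, -0.4], [-0.4, -0.6], [0.2, 1.4], [-1.2, 0.2], [-0.0, -0.2], [-0.3, -0.7], [0.2, -0.3]]
free fence top [ 657.3 -149.8   43. ] [  68.8 -128.2]
free near top [ 599.9 -155.7   43. ] [  11.1 -127.1]
stop fence top [628.8  85.2  43. ] [ 69.1 108.5]
stop near top [571.8  78.6  43. ] [ 11.7 108.9]
free near scene [ 602.7 -154.    43. ] [  14.1 -125.7]
stop near scene [573.7  82.   43. ] [ 14. 112.]
ballL top [476. 150.  43.] [-74.8 191.4]
ballR top [496.3   4.2  43. ] [-72.3  44.1]
ballR scene [493.2   5.   43. ] [-75.3  45.3]
ballL scene [473.  154.1  43. ] [-77.2 195.8]
pivR top [557.  -92.2  54. ] [-23.8 -58.9]
pivL top [539.6  56.9  54. ] [-23.   91.2]
```

```bash
cat >> h.py <<'E'
from scipy.spatial.transform import Rotation as R
P=[573.45,-30.88,.12174]
def state():
    s=sense();q=s['orientation'];M=R.from_quat([q[1],q[2],q[3],q[0]]).as_matrix()
    return s,np.array(s['ee_pos']),M
def share(jx,jy,z,ang,s=None):   # ang: tool x in jig frame
    s,e,M=state();w=J(P,(jx,jy,z))[0];d=M.T@(w-e)
    dy=(ang+P[2])-np.arctan2(M[1,0],M[0,0]);dy=(dy+np.pi)%(2*np.pi)-np.pi
    return np.r_[d/400,-dy/np.pi].round(4).tolist()
def where():
    s,e,M=state();d=e[:2]-P[:2];c,q=np.cos(P[2]),np.sin(P[2])
    print('t',round(s['time'],2),'jig',(c*d[0]+q*d[1]).round(1),(-q*d[0]+c*d[1]).round(1),'z',e[2].round(1),'ang',round(np.arctan2(M[1,0],M[0,0])-P[2],3),'tilt',M[2,2].round(4),'F',np.round(s['ft_force'],1),'j1,6',np.round(s['joints'],2)[[0,5]],'w',round(s['width'],2))
E
python3 - <<'E'
from h import *
where()
print(share(42,-162,230,np.pi/2), J(P,(42,-162,0)))
for l in ['can','glue']:
    for c,z in [('top',0),('scene',0)]:
        print(l,c,[(plane(d['uv'],c,z).round(),d['p']) for d in tip_of(l,c)[:1]])
E
```

```text
t 1.2 jig -383.7 592.8 z 231.3 ang 2.788 tilt -1.0 F [0.2 0.6 0.6] j1,6 [1.34 1.57] w 1.0
[-1.6518, -1.4019, 0.0032, 0.3875] [[ 634.812352   -186.58055156    0.        ]]
can top [(array([ 653., -351.,    0.]), 0.83)]
can scene [(array([ 641., -359.,    0.]), 0.94)]
glue top [(array([619., 381.,   0.]), 0.88)]
glue scene [(array([622., 370.,   0.]), 0.97)]
```

Request:
send_rows --pt "-0.82 -0.7 0 0.38" --pt "-0.82 -0.7 0 0.38" --pt "-0.82 -0.7 0 0.38" --pt "-0.82 -0.7 0 0.38" --pt "-0.82 -0.7 0 0.38" --pt "-0.82 -0.7 0 0.38" --pt "-0.82 -0.7 0 0.38" --pt "-0.82 -0.7 0 0.38" --hand 0

```text
time: 2.4
ee_pos: [377.5, 160.3, 231.5]
orientation: [0.001, 0.657, 0.754, 0.0]
ft_force: [-0.1, 0.8, -0.9]
width: -0.0
finger_force: 0.0
```

```bash
python3 -c "
from h import *
where();print(share(42,-162,100,np.pi/2))"
```

```text
t 2.4 jig -171.3 213.5 z 231.5 ang 1.587 tilt -1.0 F [-0.1  0.8 -0.9] j1,6 [0.4  1.84] w -0.0
[-0.947, 0.518, 0.3297, 0.005]
```

Request:
send_rows --pt "-0.947 0.518 0.1 0.005" --pt "-0.947 0.518 0.1 0.005" --pt "-0.947 0.518 0.1 0.005" --pt "-0.947 0.518 0.1 0.005" --pt "-0.947 0.518 0.1 0.005" --pt "-0.947 0.518 0.1 0.005" --pt "-0.947 0.518 0.1 0.005" --pt "-0.947 0.518 0.1 0.005" --pt "-0.947 0.518 0.35 0.005" --pt "-0.947 0.518 0.35 0.005" --pt "-0.947 0.518 0.45 0.005" --pt "-0.947 0.518 0.495 0.005" --pt "-0.947 0.518 0.503 0.005" --pt "-0.947 0.518 0.503 0.005"

```text
time: 4.15
ee_pos: [635.7, -180.7, 30.9]
orientation: [0.0, 0.659, 0.752, 0.0]
ft_force: [-0.5, 0.6, 0.7]
width: -0.0
finger_force: 0.0
```

```bash
python3 -c "
from h import *
import cv2
where();print(share(42,-140,30,np.pi/2))
im=snapshot('scene')[180:290,220:420,::-1];cv2.imwrite('pics/s2.png',cv2.resize(im,None,fx=4,fy=4,interpolation=2))"
```

```text
t 4.15 jig 43.6 -156.2 z 30.9 ang 1.58 tilt -1.0 F [-0.5  0.6  0.7] j1,6 [-0.28  1.16] w -0.0
[0.0406, -0.0037, 0.0024, 0.0029]
```

View pics/s2.png

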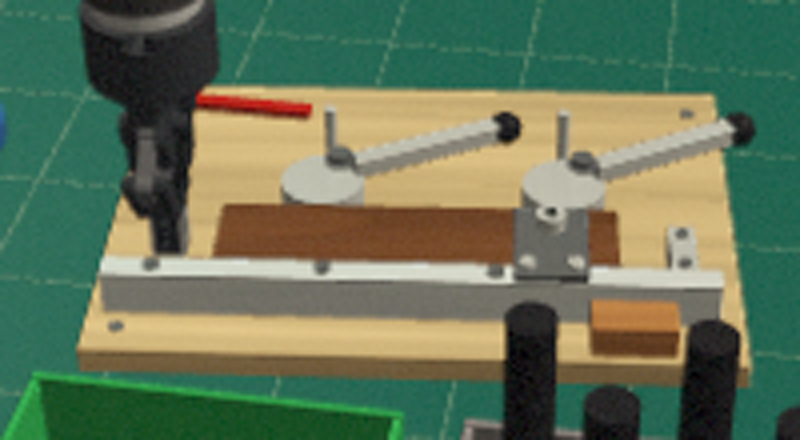

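The shut gripper stands just off the blank's free end (crop about (170,240), end at (218,240)); the rest is unchanged.

Request:
send_rows --pt "0.02 -0.004 0 0.003" --pt "0.035 -0.004 0 0.003" --pt "0.045 -0.004 0 0.003" --pt "0.055 -0.004 0 0.003" --pt "0.065 -0.004 0 0.003" --pt "0.075 -0.004 0 0.003" --pt "0.085 -0.004 0 0.003" --pt "0.095 -0.004 0 0.003" --pt "0.1 -0.004 0 0.003" --pt "0.105 -0.004 0 0.003"

```text
time: 5.45
ee_pos: [628.3, -140.2, 30.1]
orientation: [0.0, 0.663, 0.748, -0.0]
ft_force: [0.8, -3.3, 2.6]
width: -0.002
finger_force: 1.8
```

```bash
python3 -c "
from h import *
where();print(share(42,-109,30,np.pi/2))"
```

```text
t 5.45 jig 41.1 -115.2 z 30.1 ang 1.569 tilt -1.0 F [ 0.8 -3.3  2.6] j1,6 [-0.22  1.23] w -0.0
[0.0155, 0.0021, 0.0002, -0.0005]
```

Request:
send_rows --pt "0.005 0 0 0" --pt "0.01 0 0 0" --pt "0.013 0 0 0" --pt "0.013 0 0 0"

```text
time: 5.95
ee_pos: [627.7, -135.4, 30.1]
orientation: [0.0, 0.663, 0.748, -0.0]
ft_force: [0.7, -4.6, 2.5]
width: -0.004
finger_force: 2.3
```

Request:
send_rows --pt "0.003 0 0 0" --pt "0.005 0 0 0" --pt "0.005 0 0 0"

```text
time: 6.32
ee_pos: [627.7, -135.4, 30.1]
orientation: [0.002, 0.664, 0.748, -0.001]
ft_force: [0.1, -8.2, 2.1]
width: 0.002
finger_force: 4.5
```

```bash
python3 -c "
from h import *
where();print(share(42,-109,30,np.pi/2))"
```

```text
t 6.33 jig 41.1 -110.3 z 30.1 ang 1.568 tilt -1.0 F [ 0.1 -8.2  2.1] j1,6 [-0.21  1.24] w 0.0
[0.0033, 0.0021, 0.0003, -0.0009]
```

Request:
send_rows --pt "-0.02 0 0 0" --pt "-0.05 0 0 0" --pt "-0.05 0 -0.1 0" --pt "-0.05 0 -0.2 0" --pt "-0.05 0 -0.2 0"

```text
time: 6.95
ee_pos: [632.4, -153.5, 113.6]
orientation: [0.003, 0.663, 0.748, 0.002]
ft_force: [-0.1, 0.3, 0.3]
width: -0.003
finger_force: 0.0
```

```bash
python3 -c "
from h import *
where();print(share(-27,25,38,np.pi/2-1.15))
import cv2
im=snapshot('top');cv2.imwrite('pics/t3.png',cv2.resize(im[130:245,230:390,::-1],None,fx=4,fy=4,interpolation=2))"
```

```text
t 6.95 jig 43.7 -128.9 z 113.6 ang 1.569 tilt -1.0 F [-0.1  0.3  0.3] j1,6 [-0.24  1.21] w -0.0
[0.3847, -0.1785, 0.1875, 0.3655]
```

View pics/t3.png

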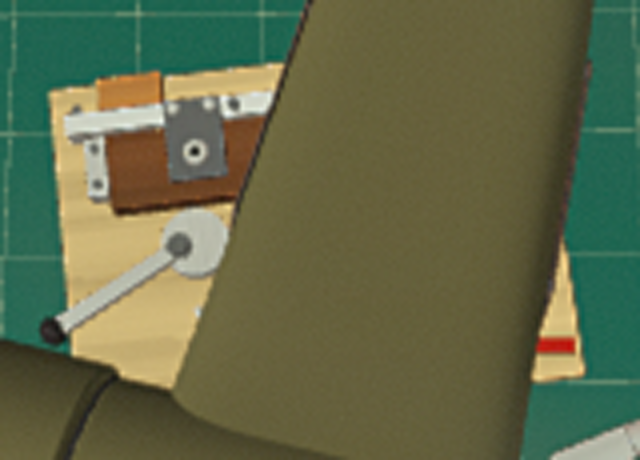

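The blank's end (crop (105,170)) now meets the end stop, and the left lever is still open. Now to the right lever.

Request:
send_rows --pt "0.385 -0.178 0 0.366" --pt "0.385 -0.178 0 0.366" --pt "0.385 -0.178 0 0.366" --pt "0.385 -0.178 0 0.366" --pt "0.385 -0.178 0 0.366" --pt "0.385 -0.178 0 0.366" --pt "0.385 -0.178 0 0.366" --pt "0.385 -0.178 0 0.366" --pt "0.385 -0.178 0.09 0.366" --pt "0.385 -0.178 0.15 0.366" --pt "0.385 -0.178 0.185 0.366" --pt "0.385 -0.178 0.187 0.366"

```text
time: 8.5
ee_pos: [539.9, -8.7, 34.4]
orientation: [-0.0, 0.964, 0.268, -0.001]
ft_force: [0.2, -0.5, -0.0]
width: -0.001
finger_force: 0.0
```

```bash
cat >> h.py <<'E'
def lev(yp,ths,gap):
    for th in ths:
        u=np.array([-np.cos(th),np.sin(th)]);n=np.array([np.sin(th),np.cos(th)])
        c=np.array([-25.5,yp])+76*u+(17.5+gap)*n
        print(th,share(c[0],c[1],38,np.pi/2-th))
E
python3 -c "
from h import *
where();lev(-58,np.arange(1.15,-.01,-.12).round(2),0)"
```

```text
t 8.5 jig -30.6 26.1 z 34.4 ang 0.42 tilt -1.0 F [ 0.2 -0.5 -0. ] j1,6 [-0.02  2.58] w -0.0
1.15 [-0.0304, 0.0072, -0.009, -0.0003]
1.03 [-0.0535, 0.0034, -0.0089, -0.0385]
0.91 [-0.0769, 0.0023, -0.0089, -0.0767]
0.79 [-0.1002, 0.004, -0.0089, -0.1149]
0.67 [-0.1231, 0.0086, -0.0088, -0.153]
0.55 [-0.1453, 0.0158, -0.0088, -0.1912]
0.43 [-0.1666, 0.0256, -0.0088, -0.2294]
0.31 [-0.1864, 0.038, -0.0087, -0.2676]
0.19 [-0.2047, 0.0526, -0.0087, -0.3058]
0.07 [-0.2211, 0.0692, -0.0087, -0.344]
```

Request:
send_rows --pt "-0.01 0.007 -0.005 0" --pt "-0.03 0.007 -0.005 0" --pt "-0.053 0.003 -0.005 -0.038" --pt "-0.077 0.002 -0.005 -0.077" --pt "-0.1 0.004 -0.005 -0.115" --pt "-0.123 0.009 -0.005 -0.153" --pt "-0.145 0.016 -0.005 -0.191" --pt "-0.167 0.026 -0.005 -0.229" --pt "-0.186 0.038 -0.005 -0.268" --pt "-0.186 0.038 -0.005 -0.268"

```text
time: 9.75
ee_pos: [484.7, -60.5, 38.1]
orientation: [0.0, 0.771, 0.637, 0.0]
ft_force: [0.7, -0.1, -0.1]
width: 0.003
finger_force: 0.0
```

```bash
python3 -c "
from h import *
where();lev(-58,[.31,.25,.2,.15,.1,.05,0,-.03],0)"
```

```text
t 9.75 jig -91.7 -18.7 z 38.1 ang 1.259 tilt -1.0 F [ 0.7 -0.1 -0.1] j1,6 [-0.12  1.64] w 0.0
0.31 [0.0006, -0.0023, 0.0002, -0.0006]
0.25 [-0.0109, -0.0046, 0.0002, -0.0197]
0.2 [-0.0205, -0.0059, 0.0002, -0.0356]
0.15 [-0.0302, -0.0068, 0.0002, -0.0515]
0.1 [-0.04, -0.0072, 0.0002, -0.0675]
0.05 [-0.0497, -0.0071, 0.0002, -0.0834]
0 [-0.0594, -0.0065, 0.0002, -0.0993]
-0.03 [-0.0653, -0.0059, 0.0002, -0.1088]
```

Request:
send_rows --pt "-0.011 -0.005 0 -0.02" --pt "-0.02 -0.006 0 -0.036" --pt "-0.03 -0.007 0 -0.052" --pt "-0.035 -0.007 0 -0.06" --pt "-0.035 -0.007 0 -0.06"

```text
time: 10.38
ee_pos: [480.3, -71.0, 38.0]
orientation: [-0.001, 0.707, 0.707, 0.003]
ft_force: [1.5, 7.3, 1.9]
width: 0.0
finger_force: 3.4
```

```bash
python3 -c "
from h import *
where();lev(-58,[.1,.05,0,-.03],0)
import cv2
im=snapshot('scene')[180:290,220:420,::-1];cv2.imwrite('pics/s4.png',cv2.resize(im,None,fx=4,fy=4,interpolation=2))"
```

```text
t 10.38 jig -97.3 -28.5 z 38.0 ang 1.449 tilt -1.0 F [1.5 7.3 1.9] j1,6 [-0.15  1.42] w 0.0
0.1 [-0.0119, -0.0037, -0.0001, -0.007]
0.05 [-0.0215, -0.0055, -0.0001, -0.023]
0 [-0.0311, -0.0067, -0.0002, -0.0389]
-0.03 [-0.0369, -0.0072, -0.0002, -0.0484]
```

View pics/s4.png

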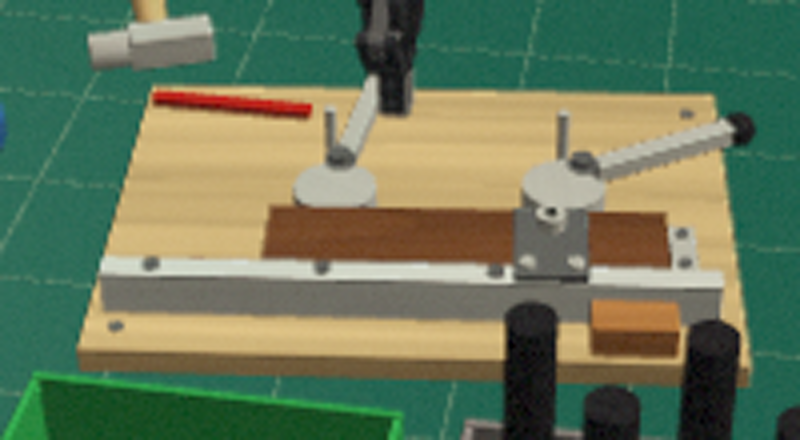

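The right lever has turned with the finger and is nearly closed (crop (375,100)); the blank still meets the stop, at (670,245).

Request:
send_rows --pt "-0.008 -0.002 0 -0.01" --pt "-0.015 -0.003 0 -0.02" --pt "-0.023 -0.004 0 -0.03" --pt "-0.03 -0.004 0 -0.038" --pt "-0.03 -0.004 0 -0.038"

```text
time: 11.05
ee_pos: [478.1, -80.5, 38.0]
orientation: [-0.003, 0.663, 0.748, 0.005]
ft_force: [-0.0, 12.8, 4.2]
width: -0.0
finger_force: 6.8
```

```bash
python3 -c "
from h import *
where();lev(-58,[.05,0,-.03],0)"
```

```text
t 11.05 jig -100.6 -37.7 z 38.0 ang 1.569 tilt -0.9999 F [-0.  12.8  4.2] j1,6 [-0.17  1.28] w -0.0
0.05 [0.0024, 0.0003, 0.0, 0.0154]
0 [-0.0071, -0.0021, -0.0001, -0.0005]
-0.03 [-0.0128, -0.0034, -0.0001, -0.01]
```

Request:
send_rows --pt "-0.005 0 0 0" --pt "-0.008 0 0 0" --pt "-0.008 0 0 0"

```text
time: 11.42
ee_pos: [478.1, -82.8, 38.0]
orientation: [-0.004, 0.663, 0.748, 0.005]
ft_force: [-1.2, 15.4, 6.1]
width: -0.001
finger_force: 7.9
```

Request:
send_rows --pt "-0.005 0 0 0" --pt "-0.005 0 0 0"

```text
time: 11.68
ee_pos: [478.1, -84.4, 38.0]
orientation: [-0.004, 0.663, 0.749, 0.005]
ft_force: [-1.1, 16.1, 5.9]
width: 0.004
finger_force: 8.4
```

```bash
python3 -c "
from h import *
where();lev(-58,[.05,0,-.03],0)"
```

```text
t 11.68 jig -101.1 -41.5 z 38.0 ang 1.57 tilt -0.9999 F [-1.1 16.1  5.9] j1,6 [-0.18  1.27] w 0.0
0.05 [0.012, 0.0014, 0.0001, 0.0157]
0 [0.0026, -0.001, -0.0001, -0.0002]
-0.03 [-0.0031, -0.0022, -0.0001, -0.0098]
```

Still moving slightly; push on in small steps until it stalls.

Request:
send_rows --pt "-0.005 0 0 0" --pt "-0.005 0 0 0"

```text
time: 11.92
ee_pos: [478.1, -84.5, 38.0]
orientation: [-0.006, 0.663, 0.749, 0.007]
ft_force: [-0.1, 22.0, 8.6]
width: 0.002
finger_force: 11.0
```

Request:
send_rows --pt "-0.005 0 0 0" --pt "-0.005 0 0 0"

```text
time: 12.18
ee_pos: [478.1, -84.6, 38.0]
orientation: [-0.007, 0.662, 0.749, 0.008]
ft_force: [-0.6, 27.4, 9.1]
width: -0.001
finger_force: 13.6
```

Stalled at the pin. Back off, rise, move to the left lever.

Request:
send_rows --pt "0.03 0 0 0" --pt "0.07 0 0 0" --pt "0.07 0 -0.1 0" --pt "0.07 0 -0.19 0" --pt "0.07 0 -0.19 0"

```text
time: 12.8
ee_pos: [478.1, -66.8, 116.0]
orientation: [0.003, 0.664, 0.748, 0.002]
ft_force: [-0.2, -0.5, -0.7]
width: 0.002
finger_force: 0.0
```

```bash
python3 -c "
from h import *
where();print(share(-27,175,38,np.pi/2-1.15))"
```

```text
t 12.8 jig -99.0 -24.0 z 116.0 ang 1.568 tilt -1.0 F [-0.2 -0.5 -0.7] j1,6 [-0.14  1.31] w 0.0
[0.4985, 0.1775, 0.195, 0.3653]
```

Request:
send_rows --pt "0.498 0.18 0 0.365" --pt "0.498 0.18 0 0.365" --pt "0.498 0.18 0 0.365" --pt "0.498 0.18 0 0.365" --pt "0.498 0.18 0 0.365" --pt "0.498 0.18 0 0.365" --pt "0.498 0.18 0 0.365" --pt "0.498 0.18 0 0.365" --pt "0.498 0.18 0.09 0.365" --pt "0.498 0.18 0.15 0.365" --pt "0.498 0.18 0.19 0.365" --pt "0.498 0.18 0.19 0.365"

```text
time: 14.3
ee_pos: [521.4, 139.3, 35.6]
orientation: [0.0, 0.963, 0.269, -0.002]
ft_force: [0.3, 0.1, 0.3]
width: -0.004
finger_force: 0.0
```

```bash
python3 -c "
from h import *
where();lev(92,np.arange(1.15,-.01,-.12).round(2),0)"
```

```text
t 14.3 jig -31.0 175.2 z 35.6 ang 0.423 tilt -1.0 F [0.3 0.1 0.3] j1,6 [0.26 2.86] w -0.0
1.15 [-0.0287, 0.0054, -0.006, 0.0007]
1.03 [-0.0517, 0.0015, -0.0059, -0.0375]
0.91 [-0.0751, 0.0004, -0.0058, -0.0757]
0.79 [-0.0984, 0.0021, -0.0057, -0.1139]
0.67 [-0.1214, 0.0065, -0.0056, -0.1521]
0.55 [-0.1436, 0.0137, -0.0055, -0.1903]
0.43 [-0.1649, 0.0234, -0.0055, -0.2285]
0.31 [-0.1848, 0.0357, -0.0054, -0.2667]
0.19 [-0.2031, 0.0502, -0.0053, -0.3049]
0.07 [-0.2195, 0.0669, -0.0053, -0.3431]
```

Request:
send_rows --pt "-0.01 0.005 -0.004 0" --pt "-0.029 0.005 -0.005 0" --pt "-0.052 0.002 -0.005 -0.038" --pt "-0.075 0.001 -0.005 -0.076" --pt "-0.098 0.002 -0.005 -0.114" --pt "-0.121 0.007 -0.005 -0.152" --pt "-0.144 0.014 -0.005 -0.19" --pt "-0.165 0.023 -0.005 -0.228" --pt "-0.185 0.036 -0.005 -0.267" --pt "-0.203 0.05 -0.005 -0.305" --pt "-0.212 0.058 -0.005 -0.324" --pt "-0.22 0.065 -0.005 -0.343" --pt "-0.22 0.065 -0.005 -0.343"

```text
time: 15.92
ee_pos: [461.3, 74.5, 40.2]
orientation: [-0.002, 0.688, 0.725, 0.003]
ft_force: [-1.0, 8.0, -0.6]
width: 0.001
finger_force: 3.8
```

```bash
python3 -c "
from h import *
where();lev(92,[.1,.05,0,-.03],0)"
```

```text
t 15.93 jig -98.5 118.2 z 40.2 ang 1.501 tilt -1.0 F [-1.   8.  -0.6] j1,6 [0.16 1.67] w 0.0
0.1 [-0.0031, -0.002, 0.0056, 0.0097]
0.05 [-0.0126, -0.0043, 0.0055, -0.0062]
0 [-0.0222, -0.006, 0.0055, -0.0221]
-0.03 [-0.028, -0.0069, 0.0054, -0.0317]
```

Request:
send_rows --pt "-0.008 -0.002 0.004 -0.01" --pt "-0.015 -0.003 0.005 -0.02" --pt "-0.022 -0.004 0.005 -0.022" --pt "-0.028 -0.004 0.005 -0.022" --pt "-0.028 -0.004 0.005 -0.022"

```text
time: 16.55
ee_pos: [460.4, 66.1, 39.2]
orientation: [-0.004, 0.662, 0.749, 0.005]
ft_force: [-3.5, 15.3, 9.0]
width: 0.0
finger_force: 7.9
```

Request:
send_rows --pt "-0.005 0 0 0" --pt "-0.005 0 0 0"

```text
time: 16.8
ee_pos: [460.4, 64.5, 39.2]
orientation: [-0.004, 0.662, 0.749, 0.006]
ft_force: [-3.8, 15.9, 8.3]
width: -0.002
finger_force: 8.5
```

Request:
send_rows --pt "-0.005 0 0 0" --pt "-0.005 0 0 0"

```text
time: 17.05
ee_pos: [460.4, 64.4, 39.2]
orientation: [-0.006, 0.662, 0.75, 0.007]
ft_force: [-4.6, 21.4, 8.4]
width: 0.002
finger_force: 11.3
```

```bash
python3 -c "
from h import *
where();lev(92,[.05,0,-.03],0)"
```

```text
t 17.05 jig -100.6 108.3 z 39.2 ang 1.573 tilt -0.9998 F [-4.6 21.4  8.4] j1,6 [0.13 1.57] w 0.0
0.05 [0.0123, 0.0002, 0.0033, 0.0166]
0 [0.0029, -0.0023, 0.0031, 0.0007]
-0.03 [-0.0029, -0.0035, 0.003, -0.0088]
```

Stalled at the pin as with the right one. One more firm push, then back off and clear the view.

Request:
send_rows --pt "-0.005 0 0 0" --pt "-0.005 0 0 0"

```text
time: 17.3
ee_pos: [460.4, 64.3, 39.2]
orientation: [-0.008, 0.662, 0.75, 0.009]
ft_force: [-5.2, 27.9, 8.9]
width: 0.0
finger_force: 14.0
```

Request:
send_rows --pt "0.04 0 0 0" --pt "0.08 0 0 0" --pt "0.08 0 -0.1 0" --pt "0.08 0 -0.25 0" --pt "0.08 0 -0.35 0" --pt "0.3 -0.3 -0.45 0" --pt "0.5 -0.4 -0.45 0" --pt "0.7 -0.4 -0.45 0" --pt "0.9 -0.4 -0.45 0" --pt "0.9 -0.4 -0.45 0" --pt "0.9 -0.4 -0.45 0" --pt "0.9 -0.4 -0.45 0"

```text
time: 18.8
ee_pos: [257.7, 396.6, 217.4]
orientation: [-0.0, 0.661, 0.75, 0.001]
ft_force: [0.5, -0.1, -0.3]
width: 0.002
finger_force: 0.0
```

```bash
python3 -c "
from h import *
import cv2
where()
a=snapshot('top');b=snapshot('scene')
a=cv2.resize(a[125:245,230:390,::-1],(640,480),interpolation=2)
cv2.imwrite('pics/t5.png',a)
cv2.imwrite('pics/s5.png',cv2.resize(b[180:290,220:420,::-1],None,fx=4,fy=4,interpolation=2))"
```

```text
t 18.8 jig -261.5 462.7 z 217.4 ang 1.575 tilt -1.0 F [ 0.5 -0.1 -0.3] j1,6 [0.99 2.44] w 0.0
```

View pics/t5.png

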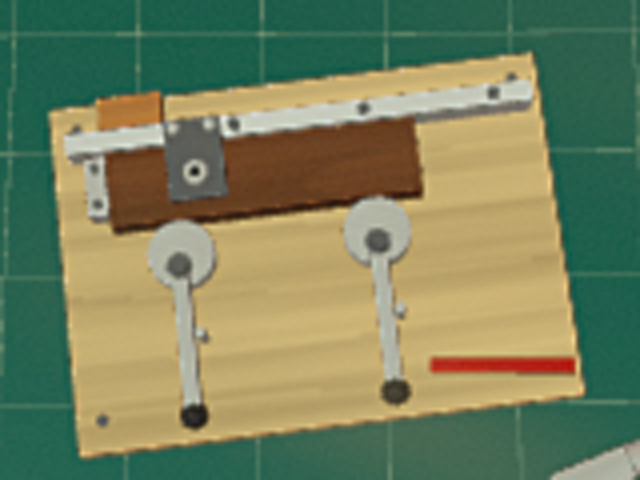

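View pics/s5.png

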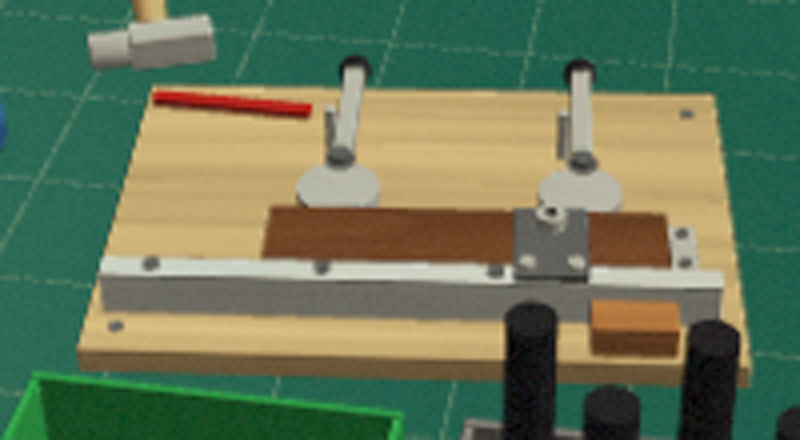

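Both arms lie against their pins (top crop (200,335) and (400,310)). The blank sits on the stop at (105,190) and along the fence, and the bystanders haven't moved.

```bash
python3 -c "
from cell import *
print(finish_job())"
```

```text
the job is handed in; nothing more can be done
None
```

The job is handed in at about 19 s: the blank is against the end stop and along the fence, both cam levers are closed to their stop pins, and the last pictures show the pencil, offcut and hammer still in place; the other bystanders were outside those crops.

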